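# Load the next bar stud in the proof-load jig and hold the pull at the red index

## Robot

A 6-joint arm with a two-finger parallel gripper is mounted at the origin on a cart in front of the work surface, level with it; the furniture and walls round the work are solid. World frame = base frame: x ahead of the robot, y to its left, z up, the work surface at z = 0. Lengths are in m, angles in rad, forces in N, time in s.
With the tool pointing down it reaches from about 0.375 to 0.975 m from the base axis. Payload 3.8 kg.
Tool frame: the origin (TCP) lies between the finger pads; the fingertips stand robot.tcp_to_tips ahead of it and the grasp point (between the pads) lies 2 mm behind it (robot.tcp_to_tips is the distance from the TCP to the fingertips, in m); z points along the fingers, y is the direction in which the jaws open and shut (so a half turn about z gives the same grasp; the last joint's range is limited). The gripper opens to 88 mm and grips with 3 to 60 N. Pads are 18 mm wide; open, the fingers measure 123 mm over their backs; the gripper's body (75 mm by 187 mm) begins 45 mm behind the grasp point.
Start: joints at [1.115, 0.264, 1.604, -0, 1.274, -0.037], TCP at [0.274, 0.617, 0.256] pointing down, gripper open.
Joint ranges: [-2.63, 2.63], [-0.94, 2.18], [0.31, 2.57], [-1.31, 4.45], [0, 2.66], [-2.55, 2.55]. Speed limits (rad/s): [2.57, 2.57, 3.14, 3.14, 3.14, 3.14].

## Interface

Orientations are given as a unit quaternion [x, y, z, w].
In Python, from workcell import sensors, imaging, robot gives the robot as it stands. The module is installed in compiled form; this text tells all that it offers.
- The arm moves only by the tool jog_arm, never from a script. Its argument "increments" is a list of rows, each an object with "delta_pos": the shift along the tool's x, y, z in mm, a list of three; "spin": the turn about the tool's z in rad; "jaw": the finger opening in mm, from 0 to 88.1. A call has 1 to 12 rows; each row shifts and turns the commanded pose from where the row before left it, along the tool's axes as they then stand; what a row does not reach is not made up. A row lasts 1/8 s, in which the tool goes at most 62.5 mm and 10.7 degrees, less where a joint would pass 70% of its speed; a pose out of reach is approached as far as the arm can. A call with a gripper value outside its range is refused whole. The fingers move at their own pace and stop on an object; the grip force is fixed at half the most. Time passes only in rows, so rows that do not move let the fingers close. It gives the time, the measured TCP pose, the force and the opening at its end, in the units of the state.
- sensors.sense(): the state, without advancing time (a new reading comes with each control period).
- imaging.grab_frame(name): name is "scene" or "top" or "wrist"; returns the picture (384x512x3 uint8, blue, green, red); there is no depth.
- imaging.calibration(name): a dict with "K" (3x3 intrinsics, pixels), "world_from_camera" (4x4, takes a point from camera to world coordinates); the wrist camera has in their place "T_tool_cam" (4x4, takes a point from camera to tool coordinates, whose origin is the TCP and whose axes are the flange's). Camera axes: x right, y down, z forward; pixel columns grow to the right and rows downward; lengths in m; the calibration is good to about 2 mm. A picture is of the moment at which its call begins: read the wrist's pose just before it. calibration takes no time and is no camera call.
- robot.hand_in(): hands the job in, once; it reports no verdict.
The state is a dict: "clock": time; "q": joint angles; "dq": joint speeds; "tau": joint torques, N m; "tool_pos": TCP position; "tool_rot": TCP orientation; "ft_force": force on the tool from outside, world axes, zero at the start; "torque": the same for the moment, N m; "opening": opening from 0.0 (shut) to 1.0 (fully open).
Only numpy, scipy, OpenCV 4.12 (cv2) and the standard library are available. Lean on these libraries where they do the work, as an engineer would, in place of code of your own. Each camera call takes 0.05 s, during which the arm holds its last target.

## Task

Change over the small proof-load jig: move the tested bar stud from the jig's black catch tray into the small open yellow tote, then take the bar stud waiting in the row of samples and lay it crosswise in the jig's gap, down between the gauge hook and the yoke. Now draw the red T-handle outward, away from the gauge, until the gauge pointer stands at the red load index and never well past it, and finish there still gripping the handle, with the stud under load. Leave the other samples in the row where they lie.

Things in the scene. Friction and masses are not known exactly. Their poses are not given: they have to be found in the camera images.
- jig: Bench proof-load jig, fixed to the desk: aluminium base plate 290 x 84 mm, top 10 mm above the desk. Origin on the desk under it; -x is the pulling direction, from the grey spring gauge (+x end) to the red T-handle (-x end); y across, z up. Gauge housing: x +30 to +134 mm, y +-25 mm, 50 mm high. All jig offsets are in this frame.
- gap_centre (a point): Where a seated bar stud's centre lies (jig frame -20, 0, 33.5 mm); axes as the jig's. The stud lies along jig y on steel strips 28 mm above the desk, between hook lip (-x side) and yoke lips (+x side) that leave 18 mm along x. Keep it within 5 mm of the middle in y. The lips stand close to its long sides but nothing stands beyond |y| = 14 mm: lower it held by its two ends.
- tray_centre (a point): Middle of the floor of the jig's black catch tray (on the jig's -y side), 3 mm above the desk; axes as the jig's. Inside 98 mm along x and 82 mm along y, rim 12 mm above the desk.
- pull_handle: Sliding handle with yoke, axes as the jig's; slides along jig -x up to 68 mm, pushed home by a light spring (1.5 N, +0.05 N per mm). Its two yoke lips (|y| 8 to 14 mm, inner face 9 mm to the +x side of gap_centre, 46 mm high) pull on the stud; some 7 mm of play is taken up before the gauge hook follows.
- handle_bar (a point): Middle of the handle's red cross bar, 54 mm above the desk: bar of 15 mm diameter and 84 mm length along jig y, on a central post of 11 mm diameter. Pinch the bar from above with the fingers on its -x and +x sides; below it the carriage top is 25 mm and the yoke arms 28 mm above the desk. It moves with the handle; home it lies at jig x = -95 mm.
- gauge_hook: Draw bar of the spring gauge, with hook and pointer, axes as the jig's; slides along jig -x up to 50 mm against its spring (3 N at rest, +0.3 N per mm). Its hook lip (|y| < 5 mm, inner face 9 mm to the -x side of gap_centre, 46 mm high) is to be drawn through the stud lying in the gap, not by hand.
- pointer (a point): The black cross-wire pointer of the gauge, 56 mm above the desk, on the scale plate on top of the housing; moves with the draw bar; at rest at jig x = +110 mm. Axes as the jig's.
- index_line (a point): The red load index line clipped to the left edge of the gauge's scale; fixed to the jig, 18 to 32 mm on the -x side of the pointer's rest. The pointer stands at the index when both have the same jig x. Axes as the jig's.
- tested_stud_mid (a point): Centre of the tested bar stud, a tan round wooden bar 11 mm thick, 37 mm long along its own y, lying in the catch tray; z up.
- tote: Small open yellow tote for finished parts, fixed on the desk to the right of the gauge, behind the catch tray: 84 x 84 mm outside, walls and floor 3 mm, rim 38 mm above the desk and turned out by 5 mm. Origin under its centre, axes nearly as the jig's.
- next_stud_mid (a point): Centre of the waiting bar stud, a tan round wooden bar 11 mm thick, 40 mm long along its own y, lying on the desk at one of the three places of the sample row, about 75 mm apart along world y; z up.
- tester_corner (a point): Front right corner, at desk level, of the big white tensile tester, which is fixed: it fills the desk from this point on towards +x (away from the robot) and over 480 mm towards +y, its base about 280 mm high with a tall column and grips above. The jig is to its right, the sample row in front of it: keep the gripper and wrist clear of it on the way.
- row_eyelet: Grey-white eyelet of the row (26 mm wide, 10 mm high); origin under its centre. To be left alone.
- row_button: Teal covered button of the row (27 mm wide, 11 mm high); origin under its centre. To be left alone.

How it is judged:
On the way, in this order (a step that is already met when the one before it is completed fails the run):
1. the tested stud lies in the tote, let go (x of tested_stud_mid in the frame of tote between -0.041 and 0.041 m and y of tested_stud_mid in the frame of tote between -0.041 and 0.041 m and z of tested_stud_mid in the frame of tote between 0 and 0.03 m and contact force between the fingers and tested_stud below 0.1 N and linear speed of tested_stud below 0.02 m/s), for 0.2 s.
2. the next stud is seated in the gap, let go, before the gauge is drawn (y of next_stud_mid in the frame of gap_centre between -0.006 and 0.006 m and z of next_stud_mid in the frame of gap_centre between -0.003 and 0.003 m and angle between the y axis of next_stud and the y axis of jig, either way round below 0.15 rad and x of next_stud_mid in the frame of gap_centre between -0.005 and 0.005 m and contact force between the fingers and next_stud below 0.1 N and linear speed of next_stud below 0.02 m/s and x of pointer in the frame of index_line above 0.012 m), for 0.2 s.
At the end, for the whole second after the job is handed in: Still gripping the handle (over 4 N): pointer within 4 mm of the red index; over 3 N from yoke to stud and stud to hook; stud down in the gap, within 6 mm of the middle and 0.15 rad of square; robot off the stud and hook; tested stud lying in the tote (x of tested_stud_mid in the frame of tote between -0.041 and 0.041 m and y of tested_stud_mid in the frame of tote between -0.041 and 0.041 m and z of tested_stud_mid in the frame of tote between 0 and 0.03 m and contact force between the fingers and tested_stud below 0.1 N and y of next_stud_mid in the frame of gap_centre between -0.006 and 0.006 m and z of next_stud_mid in the frame of gap_centre between -0.003 and 0.003 m and angle between the y axis of next_stud and the y axis of jig, either way round below 0.15 rad and x of pointer in the frame of index_line between -0.004 and 0.004 m and contact force between the fingers and pull_handle above 4 N and contact force between next_stud and pull_handle above 3 N and contact force between next_stud and gauge_hook above 3 N and contact force between each of the arm, the fingers and gauge_hook below 0.3 N and contact force between the fingers and next_stud below 0.1 N and linear speed of gauge_hook below 0.01 m/s); the arm keeps its last pose, push and grip.
It fails at once if the pointer is drawn more than 8 mm past the red index (x of pointer in the frame of index_line below -0.008 m).
It fails at once if another sample of the row is moved more than 15 mm (distance of any of row_eyelet, row_button from where it was at the start of the episode above 0.015 m).
It also fails if it takes over 64 s, if anything falls off the work surface, if the arm or the gripper's body presses on something with over 40 N, if the wrist force passes 120 N, or if a joint passes its speed limit or range.

## Working session

There is one attempt and no reset: what is moved stays moved. The work goes in short steps, Python scripts to look and compute and a tool call to move; the robot and the scene stay as the last step left them, time stands still between calls to the robot, and variables do not carry over. Pictures are saved under pics/ and viewed, and the job is handed in when it is done.

Besides the shell and the picture viewer there is one more tool, called after ">>>" by a JSON object that holds its "api" and its "payload", one argument or row to a line. jog_arm: Moves the arm, as the interface text tells. Its arguments: {"type":"object","properties":{"increments":{"type":"array"}},"required":["increments"]}

```bash
mkdir -p pics; cat > h.py <<'E'
import numpy as np, cv2
from workcell import sensors, imaging, robot
from scipy.spatial.transform import Rotation as R
def cam(name,st=None):
    c=imaging.calibration(name); K=np.array(c['K'])
    if name=='wrist':
        st=st or sensors.sense()
        T=np.eye(4);T[:3,:3]=R.from_quat(st['tool_rot']).as_matrix();T[:3,3]=st['tool_pos']
        T=T@np.array(c['T_tool_cam'])
    else: T=np.array(c['world_from_camera'])
    return K,T
def ray(KT,u,v,z):
    K,T=KT
    d=T[:3,:3]@np.linalg.solve(K,[u,v,1.]);o=T[:3,3]
    return o+d*(z-o[2])/d[2]
def proj(KT,p):
    K,T=KT
    q=K@(T[:3,:3].T@(np.asarray(p)-T[:3,3]));return q[:2]/q[2]
E
python3 - <<'E'
from h import *
s=sensors.sense();print(s);print(robot.tcp_to_tips)
for n in ['scene','top','wrist']:
    im=imaging.grab_frame(n);cv2.imwrite(f'pics/{n}0.png',im)
    K,T=cam(n,s);print(n,K.round(1).tolist(),T.round(3).tolist())
E
```

```text
{'clock': 0.0, 'q': array([ 1.11513996e+00,  2.64729972e-01,  1.60531579e+00,  8.49275160e-06,
        1.27371300e+00, -3.69380800e-02]), 'dq': array([ 8.23037521e-04,  3.88706846e-04, -1.55908077e-03, -1.72324637e-04,
        1.10100546e-05, -4.06733448e-04]), 'tau': array([ 1.69477921e-04, -5.02091217e+01, -3.56885719e+01,  7.29180733e-02,
        2.89902615e-02, -1.48154040e-04]), 'tool_pos': array([0.27418381, 0.61609135, 0.25443503]), 'tool_rot': array([ 2.07834179e-01,  9.78163474e-01, -1.04937879e-03, -2.68000651e-04]), 'ft_force': array([0.35660793, 0.31706743, 0.2515198 ]), 'torque': array([-0.0324137 ,  0.05264876, -0.00112305]), 'opening': 1.0020046295197205}
0.017
scene [[442.2, 0.0, 253.2], [0.0, 442.2, 193.4], [0.0, 0.0, 1.0]] [[-0.838, -0.415, 0.355, 0.183], [-0.546, 0.647, -0.533, 0.36], [-0.008, -0.64, -0.768, 0.827], [0.0, 0.0, 0.0, 1.0]]
top [[414.1, 0.0, 260.6], [0.0, 414.1, 191.5], [0.0, 0.0, 1.0]] [[0.021, -0.99, 0.142, 0.375], [-1.0, -0.021, 0.001, -0.163], [0.002, -0.142, -0.99, 1.126], [0.0, 0.0, 0.0, 1.0]]
wrist [[320.1, 0.0, 254.0], [0.0, 320.1, 186.8], [0.0, 0.0, 1.0]] [[0.407, 0.879, 0.249, 0.21], [0.914, -0.391, -0.113, 0.645], [-0.002, 0.274, -0.962, 0.384], [0.0, 0.0, 0.0, 1.0]]
```

View pics/scene0.png

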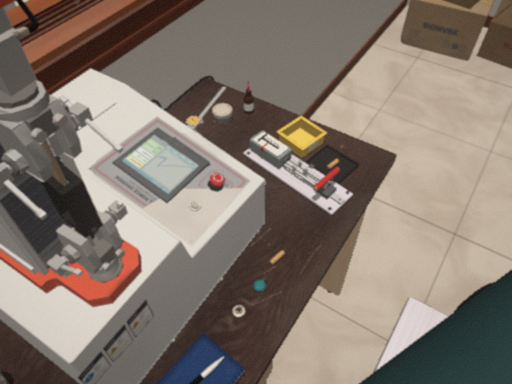

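View pics/top0.png

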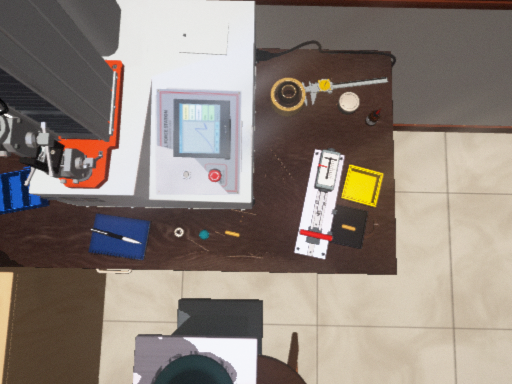

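View pics/wrist0.png

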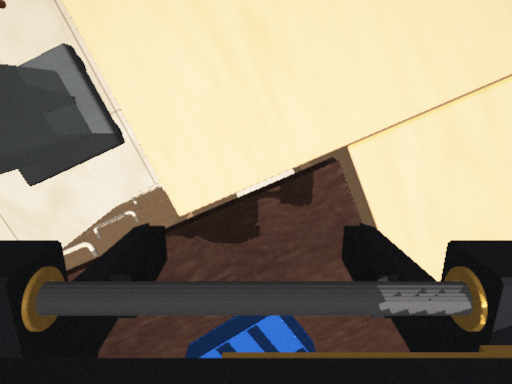

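The top view shows the jig at about (320,205), the tested stud at (348,227), the tote at (362,186), the row stud at (232,234), the button at (204,235) and the eyelet at (179,232). Next I zoom in and measure these.

```bash
python3 - <<'E'
from h import *
im=cv2.imread('pics/top0.png');KT=cam('top')
hsv=cv2.cvtColor(im,cv2.COLOR_BGR2HSV)
def comps(m,z,lab,mn=8):
    n,l,st,c=cv2.connectedComponentsWithStats(m.astype(np.uint8))
    for i in range(1,n):
        if st[i,4]>=mn:
            pts=np.argwhere(l==i)[:,::-1].astype(np.float32)
            r=cv2.minAreaRect(pts)
            box=cv2.boxPoints(r)
            print(lab,c[i].round(1),st[i,4],ray(KT,*c[i],z).round(4)[:2],'rect',[ray(KT,*b,z)[:2].round(3).tolist() for b in box])
sub=np.zeros(im.shape[:2],bool);sub[140:265,150:395]=1
H,S,V=[hsv[...,i].astype(int) for i in range(3)]
comps(sub&(H>8)&(H<24)&(S>140)&(V>120),0.006,'tan')
comps(sub&(H>=24)&(H<35)&(S>140)&(V>100),0.038,'yellow')
comps(sub&((H<6)|(H>174))&(S>150)&(V>100),0.054,'red')
comps(sub&(H>80)&(H<100)&(S>100),0.006,'teal')
cv2.imwrite('pics/top0z.png',cv2.resize(im[140:265,280:395],None,fx=5,fy=4.8,interpolation=cv2.INTER_CUBIC)) 
t=(S<60)&(V>130)
m=sub&t;m[:,:290]=0
comps(m,0.01,'plate',30)
sc=cv2.imread('pics/scene0.png');cv2.imwrite('pics/scene0z.png',cv2.resize(sc[105:225,235:365],None,fx=5,fy=5,interpolation=cv2.INTER_CUBIC))
# tester corner
for u,v in [(253,208),(254,203)]: print('corner',ray(KT,u,v,0).round(3), ray(KT,u,v,.28).round(3))
E
```

```text
tan [370.9 178.9] 113 [ 0.5772 -0.4632] rect [[0.606, -0.408], [0.639, -0.447], [0.565, -0.508], [0.531, -0.469]]
tan [380.2 186.9] 33 [ 0.5554 -0.4882] rect [[0.514, -0.476], [0.594, -0.496], [0.594, -0.499], [0.514, -0.479]]
tan [344.8 198.2] 12 [ 0.5223 -0.391 ] rect [[0.526, -0.378], [0.531, -0.381], [0.518, -0.405], [0.512, -0.402]]
tan [372.5 198.6] 8 [ 0.5226 -0.4667] rect [[0.516, -0.463], [0.528, -0.466], [0.527, -0.472], [0.515, -0.468]]
tan [348.4 227.3] 50 [ 0.4433 -0.4004] rect [[0.443, -0.381], [0.452, -0.384], [0.444, -0.419], [0.435, -0.417]]
tan [231.9 233.2] 57 [ 0.4206 -0.0862] rect [[0.419, -0.066], [0.429, -0.068], [0.422, -0.107], [0.412, -0.105]]
yellow [360.9 186. ] 1061 [ 0.5517 -0.4277] rect [[0.518, -0.374], [0.61, -0.397], [0.588, -0.489], [0.497, -0.465]]
red [214.1 175.7] 16 [ 0.5683 -0.0382] rect [[0.569, -0.031], [0.575, -0.038], [0.569, -0.044], [0.562, -0.038]]
red [315.9 234.7] 159 [ 0.4194 -0.3061] rect [[0.42, -0.264], [0.434, -0.266], [0.419, -0.348], [0.406, -0.345]]
teal [203.7 234.2] 71 [ 0.4165 -0.0104] rect [[0.427, 0.003], [0.428, -0.022], [0.407, -0.022], [0.406, 0.002]]
plate [394. 159.] 39 [ 0.6335 -0.5268] rect [[0.58, -0.525], [0.58, -0.525], [0.687, -0.528], [0.687, -0.528]]
plate [319.7 201.9] 2919 [ 0.5101 -0.3221] rect [[0.372, -0.252], [0.661, -0.308], [0.645, -0.394], [0.357, -0.336]]
corner [ 0.491 -0.141  0.   ] [ 0.462 -0.147  0.28 ]
corner [ 0.504 -0.144  0.   ] [ 0.472 -0.148  0.28 ]
```

View pics/top0z.png

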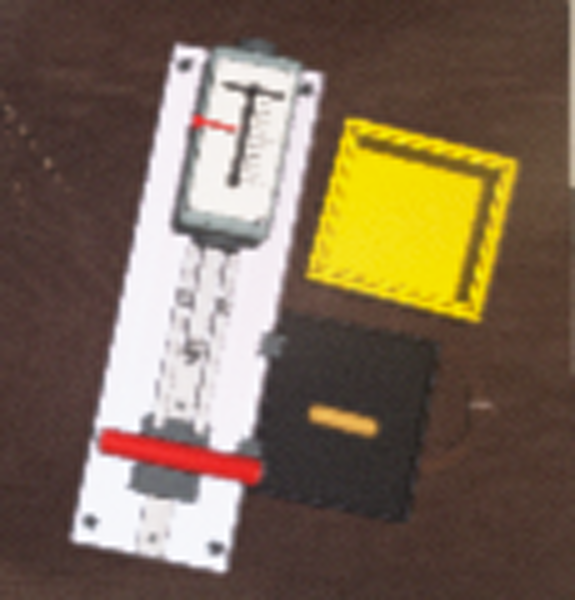

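View pics/scene0z.png

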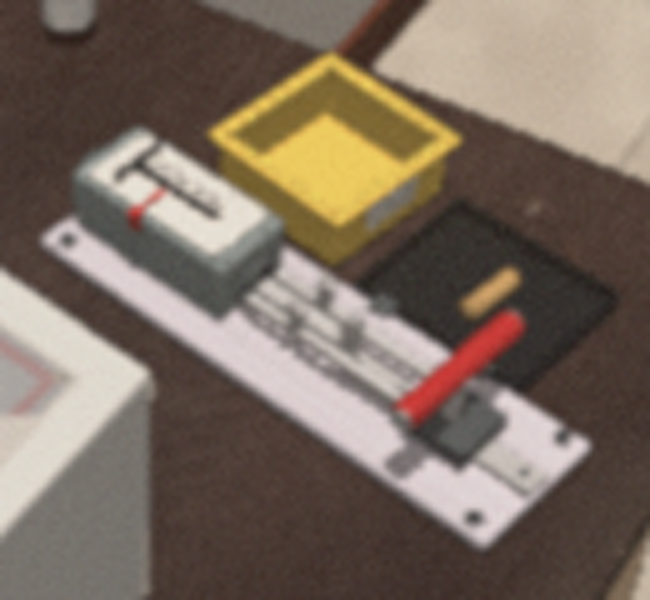

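```bash
cat > plan.py <<'E'
import numpy as np
# p: world pos; th: jaw (tool y) angle; tool x at th+90deg; z down
def d(p0,p1,th):
    D=np.subtract(p1,p0)
    x=[-np.sin(th),np.cos(th)];y=[np.cos(th),np.sin(th)]
    return (1000*np.array([D[:2]@x,D[:2]@y,-D[2]])).round(1)
E
python3 - <<'E'
from plan import *
th=2*np.arctan2(.978163,.207834)-np.pi/2; print('jaw',th)
w=[(.274,.617,.256),(.40,.30,.35),(.40,-.20,.35),(.47,-.42,.27)]
for a,b in zip(w,w[1:]): print(d(a,b,th),np.linalg.norm(np.subtract(b,a)))
E
```

```text
jaw 1.1520756960375071
[-244.  -238.4  -94. ] 0.3538375333398084
[-203.3 -456.8   -0. ] 0.5
[-153.4 -172.5   80. ] 0.24433583445741228
```

>>> {"api": "jog_arm", "payload": {
  "increments": [
    {"delta_pos":[-30.5,-29.8,-11.8],"spin":0,"jaw":88},
    {"delta_pos":[-30.5,-29.8,-11.8],"spin":0,"jaw":88},
    {"delta_pos":[-30.5,-29.8,-11.8],"spin":0,"jaw":88},
    {"delta_pos":[-30.5,-29.8,-11.8],"spin":0,"jaw":88},
    {"delta_pos":[-30.5,-29.8,-11.8],"spin":0,"jaw":88},
    {"delta_pos":[-30.5,-29.8,-11.8],"spin":0,"jaw":88},
    {"delta_pos":[-30.5,-29.8,-11.8],"spin":0,"jaw":88},
    {"delta_pos":[-30.5,-29.8,-11.8],"spin":0,"jaw":88}
  ]
}}

```text
clock: 1.15
tool_pos: [0.4006, 0.2982, 0.3502]
tool_rot: [0.208, 0.978, -0.0, -0.0]
ft_force: [0.2, -0.2, 0.1]
opening: 1.002
```

>>> {"api": "jog_arm", "payload": {
  "increments": [
    {"delta_pos":[-17,-38,0],"spin":0,"jaw":88},
    {"delta_pos":[-17,-38,0],"spin":0,"jaw":88},
    {"delta_pos":[-17,-38,0],"spin":0,"jaw":88},
    {"delta_pos":[-17,-38,0],"spin":0,"jaw":88},
    {"delta_pos":[-17,-38,0],"spin":0,"jaw":88},
    {"delta_pos":[-17,-38,0],"spin":0,"jaw":88},
    {"delta_pos":[-17,-38,0],"spin":0,"jaw":88},
    {"delta_pos":[-17,-38,0],"spin":0,"jaw":88},
    {"delta_pos":[-17,-38,0],"spin":0,"jaw":88},
    {"delta_pos":[-17,-38,0],"spin":0,"jaw":88},
    {"delta_pos":[-17,-38,0],"spin":0,"jaw":88},
    {"delta_pos":[-17,-38,0],"spin":0,"jaw":88}
  ]
}}

```text
clock: 2.65
tool_pos: [0.401, -0.2012, 0.3499]
tool_rot: [0.208, 0.978, 0.0, 0.0]
ft_force: [0.2, 0.5, 0.0]
opening: 0.999
```

>>> {"api": "jog_arm", "payload": {
  "increments": [
    {"delta_pos":[-25.6,-28.8,13.3],"spin":0,"jaw":88},
    {"delta_pos":[-25.6,-28.8,13.3],"spin":0,"jaw":88},
    {"delta_pos":[-25.6,-28.8,13.3],"spin":0,"jaw":88},
    {"delta_pos":[-25.6,-28.8,13.3],"spin":0,"jaw":88},
    {"delta_pos":[-25.6,-28.8,13.3],"spin":0,"jaw":88},
    {"delta_pos":[-25.6,-28.8,13.3],"spin":0,"jaw":88}
  ]
}}

```text
clock: 3.4
tool_pos: [0.4716, -0.4213, 0.2694]
tool_rot: [0.208, 0.978, 0.0, -0.0]
ft_force: [0.2, 0.2, -0.1]
opening: 1.0
```

>>> {"api": "jog_arm", "payload": {
  "increments": [
    {"delta_pos":[0,0,0],"spin":0.168,"jaw":40},
    {"delta_pos":[0,0,0],"spin":0.168,"jaw":40},
    {"delta_pos":[0,0,0],"spin":0.168,"jaw":40},
    {"delta_pos":[0,0,0],"spin":0.168,"jaw":40},
    {"delta_pos":[0,0,0],"spin":0.168,"jaw":40},
    {"delta_pos":[0,0,0],"spin":0.168,"jaw":40},
    {"delta_pos":[0,0,0],"spin":0.168,"jaw":40},
    {"delta_pos":[0,0,0],"spin":0.168,"jaw":40},
    {"delta_pos":[0,0,0],"spin":0,"jaw":40}
  ]
}}

```text
clock: 4.53
tool_pos: [0.4713, -0.4201, 0.2699]
tool_rot: [0.771, 0.637, -0.0, -0.0]
ft_force: [0.3, -0.1, -0.8]
opening: 0.451
```

```bash
cat >> h.py <<'E'
def snap(n,tag):
    import pickle
    s=sensors.sense(); im=imaging.grab_frame(n); cv2.imwrite(f'pics/{tag}.png',im)
    KT=cam(n,s); pickle.dump(KT,open(f'pics/{tag}.pkl','wb')); return im,KT,s
def load(tag):
    import pickle
    return cv2.imread(f'pics/{tag}.png'),pickle.load(open(f'pics/{tag}.pkl','rb'))
E
python3 - <<'E'
from h import *
im,KT,s=snap('wrist','w1');print(s['clock'],s['tool_pos'],s['tool_rot'])
cv2.imwrite('pics/w1z.png',cv2.resize(im,(768,576)))
E
```

```text
4.525 [ 0.47128296 -0.42008451  0.26990107] [ 7.71049928e-01  6.36774597e-01 -5.01447746e-05 -3.42666270e-04]
```

View pics/w1z.png

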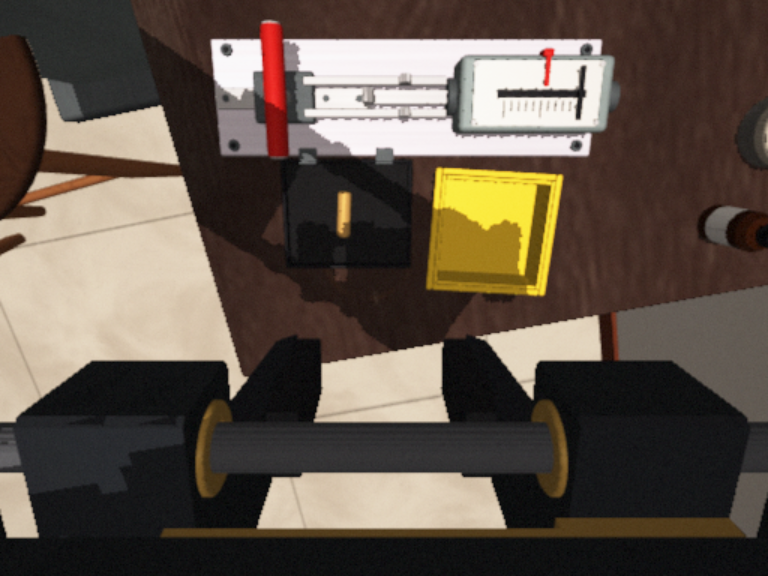

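The wrist picture (shown at 1.5x) has the handle bar at (274,90), the hook lip at (368,97), the yoke lips at (405,79) and (404,113), the stud at (344,214) and the tote at (495,232). The index is at (547,68) and the pointer at (581,92).

```bash
cat > meas.py <<'E'
from h import *
def rect(m,KT,z,mn=20,lab=''):
    n,l,st,c=cv2.connectedComponentsWithStats(m.astype(np.uint8))
    for i in range(1,n):
        if st[i,4]>=mn:
            pts=np.argwhere(l==i)[:,::-1].astype(np.float32)
            box=[ray(KT,*b,z)[:2] for b in cv2.boxPoints(cv2.minAreaRect(pts))]
            e1=box[1]-box[0];e2=box[2]-box[1]
            L=e1 if np.hypot(*e1)>np.hypot(*e2) else e2
            a=np.arctan2(L[1],L[0]); a=(a)%np.pi
            print(lab,'px',c[i].round(1),st[i,4],'cen',ray(KT,*c[i],z)[:2].round(4),'boxc',np.mean(box,0).round(4),'sz',np.hypot(*e1).round(4),np.hypot(*e2).round(4),'longang',a.round(3))
E
python3 - <<'E'
from meas import *
im,KT=load('w1');H,S,V=[cv2.cvtColor(im,cv2.COLOR_BGR2HSV)[...,i].astype(int) for i in range(3)]
sub=np.zeros(H.shape,bool);sub[10:205,130:440]=1
tray=np.zeros(H.shape,bool);tray[110:175,195:270]=1
rect(tray&(H>8)&(H<28)&(S>90)&(V>90),KT,0.0085,lab='stud')
rect(sub&((H<6)|(H>174))&(S>150)&(V>100),KT,0.058,lab='bar')
y=sub&(H>=22)&(H<36)&(S>140)&(V>60);y[:, :275]=0
rect(y,KT,0.038,200,lab='tote')
m=sub&(S<50)&(V>110)
n,l,st,c=cv2.connectedComponentsWithStats(m.astype(np.uint8))
i=1+np.argmax(st[1:,4]);print(st[i])
# plate corners by eye at 1.5x scale
for u,v in [(211,39),(601,39),(589,156),(221,156)]: print('plate',ray(KT,u/1.5,v/1.5,.01).round(4))
for u,v in [(227,49),(586,48),(576,145),(234,145)]: print('hole',ray(KT,u/1.5,v/1.5,.01).round(4))
for lab,u,v,z in [('hook',368,96,.046),('yk',404,79,.046),('yk',403,113,.046),('pointer',581.5,92,.056),('index',548,68,.056)]: print(lab,ray(KT,u/1.5,v/1.5,z).round(4))
cv2.imwrite('pics/w1g.png',cv2.resize(im[15:115,135:285],None,fx=5,fy=5,interpolation=cv2.INTER_CUBIC))
cv2.imwrite('pics/w1h.png',cv2.resize(im[20:110,290:425],None,fx=5,fy=5,interpolation=cv2.INTER_CUBIC))
E
```

```text
stud px [228.8 142. ] 255 cen [ 0.4444 -0.3985] boxc [ 0.4442 -0.3992] sz 0.0358 0.0106 longang 1.308
bar px [182.3  57.6] 1178 cen [ 0.4217 -0.3015] boxc [ 0.421  -0.3046] sz 0.0145 0.0816 longang 1.382
bar px [364.8  41.9] 81 cen [ 0.6016 -0.3215] boxc [ 0.6015 -0.324 ] sz 0.0059 0.021 longang 1.478
tote px [328.1 151.3] 5729 cen [ 0.5563 -0.4266] boxc [ 0.5569 -0.4315] sz 0.0946 0.0935 longang 1.329
[  189    26   220    81 14971]
plate [ 0.3757 -0.2542  0.01  ]
plate [ 0.6585 -0.3086  0.01  ]
plate [ 0.6437 -0.391   0.01  ]
plate [ 0.3596 -0.3363  0.01  ]
hole [ 0.3854 -0.2629  0.01  ]
hole [ 0.6472 -0.3126  0.01  ]
hole [ 0.6344 -0.3807  0.01  ]
hole [ 0.3719 -0.3302  0.01  ]
hook [ 0.4821 -0.3182  0.046 ]
yk [ 0.5085 -0.3121  0.046 ]
yk [ 0.5039 -0.3337  0.046 ]
pointer [ 0.6231 -0.3437  0.056 ]
index [ 0.6025 -0.3246  0.056 ]
```

View pics/w1g.png

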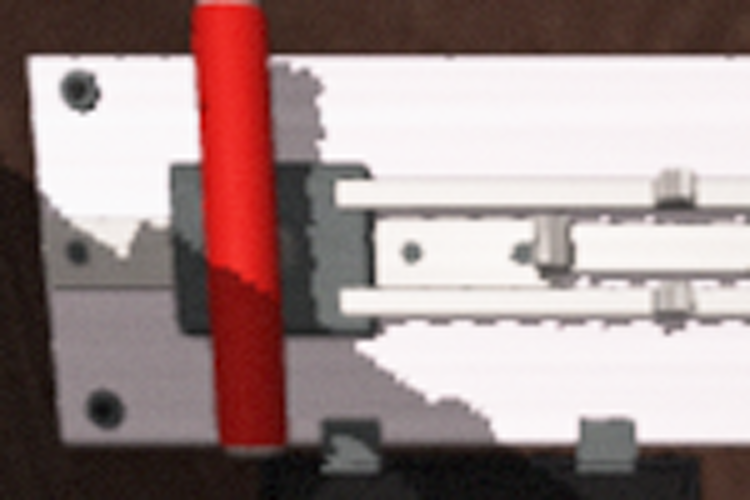

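View pics/w1h.png

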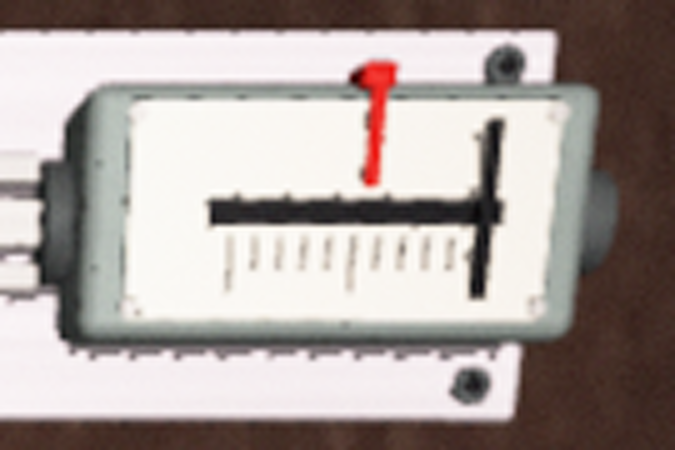

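```bash
python3 - <<'E'
from plan import *
print(d((.4713,-.4201,.27),(.4443,-.399,.021),-.245))
E
```

```text
[ 13.9 -31.3 249. ]
```

>>> {"api": "jog_arm", "payload": {
  "increments": [
    {"delta_pos":[0,0,0],"spin":0.053,"jaw":40},
    {"delta_pos":[13.9,-31.3,30],"spin":0,"jaw":40},
    {"delta_pos":[0,0,45],"spin":0,"jaw":40},
    {"delta_pos":[0,0,45],"spin":0,"jaw":40},
    {"delta_pos":[0,0,45],"spin":0,"jaw":40},
    {"delta_pos":[0,0,25],"spin":0,"jaw":40},
    {"delta_pos":[0,0,0],"spin":0,"jaw":40}
  ]
}}

```text
clock: 5.45
tool_pos: [0.4427, -0.3975, 0.0776]
tool_rot: [0.788, 0.616, -0.0, -0.003]
ft_force: [-0.7, -0.4, 0.6]
opening: 0.454
```

```bash
python3 - <<'E'
from meas import *
im,KT,s=snap('wrist','w2');print(s['tool_pos'])
H,S,V=[cv2.cvtColor(im,cv2.COLOR_BGR2HSV)[...,i].astype(int) for i in range(3)]
rect((H>8)&(H<28)&(S>90)&(V>90),KT,0.0085,100,lab='stud')
E
```

```text
[ 0.44273189 -0.39751602  0.07755425]
stud px [ 19.5 149.8] 348 cen [ 0.309  -0.3254] boxc [ 0.3104 -0.3249] sz 0.032 0.0052 longang 0.071
stud px [446.9 201.7] 13600 cen [ 0.566  -0.4239] boxc [ 0.5589 -0.4345] sz 0.0906 0.0928 longang 2.887
stud px [257.  209.1] 798 cen [ 0.4444 -0.3993] boxc [ 0.4443 -0.3997] sz 0.009 0.0377 longang 1.337
stud px [134.3 303.3] 271 cen [ 0.3414 -0.448 ] boxc [ 0.3422 -0.4469] sz 0.0486 0.0066 longang 1.208
stud px [373.8 303.8] 260 cen [ 0.5087 -0.4893] boxc [ 0.5086 -0.4879] sz 0.0066 0.0476 longang 1.448
```

View pics/w2.png

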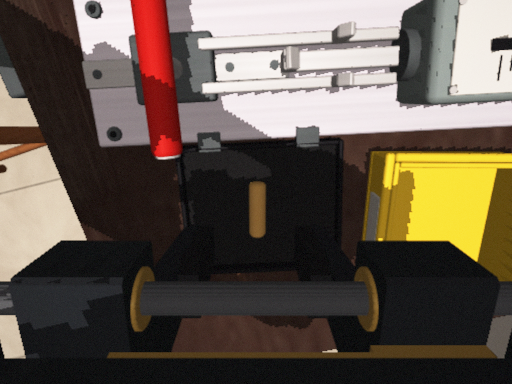

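The stud (257,209) is centred between the fingers, so I descend and grip it.

>>> {"api": "jog_arm", "payload": {
  "increments": [
    {"delta_pos":[0,0,30],"spin":0,"jaw":40},
    {"delta_pos":[0,0,20],"spin":0,"jaw":40},
    {"delta_pos":[0,0,9],"spin":0,"jaw":40},
    {"delta_pos":[0,0,0],"spin":0,"jaw":40},
    {"delta_pos":[0,0,0],"spin":0,"jaw":5},
    {"delta_pos":[0,0,0],"spin":0,"jaw":5},
    {"delta_pos":[0,0,0],"spin":0,"jaw":5},
    {"delta_pos":[0,0,0],"spin":0,"jaw":5}
  ]
}}

```text
clock: 6.5
tool_pos: [0.4446, -0.3993, 0.0216]
tool_rot: [0.788, 0.615, 0.0, 0.0]
ft_force: [-0.0, 0.3, 1.6]
opening: 0.122
```

```bash
python3 - <<'E'
from plan import *
print(d((.4446,-.3993,.1),(.556,-.432,.1),-.245))
E
```

```text
[ -4.7 116.   -0. ]
```

>>> {"api": "jog_arm", "payload": {
  "increments": [
    {"delta_pos":[0,0,-25],"spin":0,"jaw":5},
    {"delta_pos":[0,0,-45],"spin":0,"jaw":5},
    {"delta_pos":[0,0,-20],"spin":0,"jaw":5},
    {"delta_pos":[-1.5,38,0],"spin":0,"jaw":5},
    {"delta_pos":[-1.5,39,0],"spin":0,"jaw":5},
    {"delta_pos":[-1.5,39,0],"spin":0,"jaw":5},
    {"delta_pos":[0,0,30],"spin":0,"jaw":5},
    {"delta_pos":[0,0,35],"spin":0,"jaw":5},
    {"delta_pos":[0,0,17],"spin":0,"jaw":5},
    {"delta_pos":[0,0,0],"spin":0,"jaw":5}
  ]
}}

```text
clock: 7.75
tool_pos: [0.5545, -0.4306, 0.0271]
tool_rot: [0.788, 0.615, -0.0, -0.002]
ft_force: [0.3, 0.7, -0.3]
opening: 0.121
```

>>> {"api": "jog_arm", "payload": {
  "increments": [
    {"delta_pos":[0,0,0],"spin":0,"jaw":24},
    {"delta_pos":[0,0,0],"spin":0,"jaw":24},
    {"delta_pos":[0,0,-20],"spin":0,"jaw":24},
    {"delta_pos":[0,0,-40],"spin":0,"jaw":24},
    {"delta_pos":[-40,0,-30],"spin":0,"jaw":24}
  ]
}}

```text
clock: 8.38
tool_pos: [0.5479, -0.4693, 0.1234]
tool_rot: [0.787, 0.617, 0.001, 0.001]
ft_force: [-0.0, -0.8, 0.4]
opening: 0.271
```

```bash
python3 - <<'E'
from meas import *
im,KT,s=snap('wrist','w3');print(s['clock'],s['tool_pos'],s['opening'])
E
```

```text
8.375 [ 0.54787673 -0.46932517  0.12336902] 0.2710954657292484
```

View pics/w3.png

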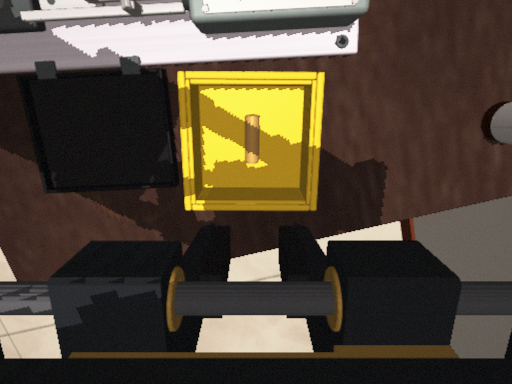

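The tested stud lies in the tote at (252,139). Before going to the row I check the tester's front face.

```bash
python3 - <<'E'
from h import *
im=cv2.imread('pics/top0.png')
cv2.imwrite('pics/top0t.png',cv2.resize(im[185:250,165:265],None,fx=8,fy=8,interpolation=cv2.INTER_CUBIC))
KT=cam('top')
for x in (.47,.48,.49,.50):print(x,[proj(KT,(x,y,z)).round(1).tolist() for y,z in ((-.142,0),(-.142,.28))])
E
```

```text
0.47 [[253.0, 215.6], [250.8, 204.0]]
0.48 [[253.1, 211.9], [250.9, 199.2]]
0.49 [[253.2, 208.3], [251.1, 194.4]]
0.5 [[253.3, 204.6], [251.2, 189.6]]
```

View pics/top0t.png

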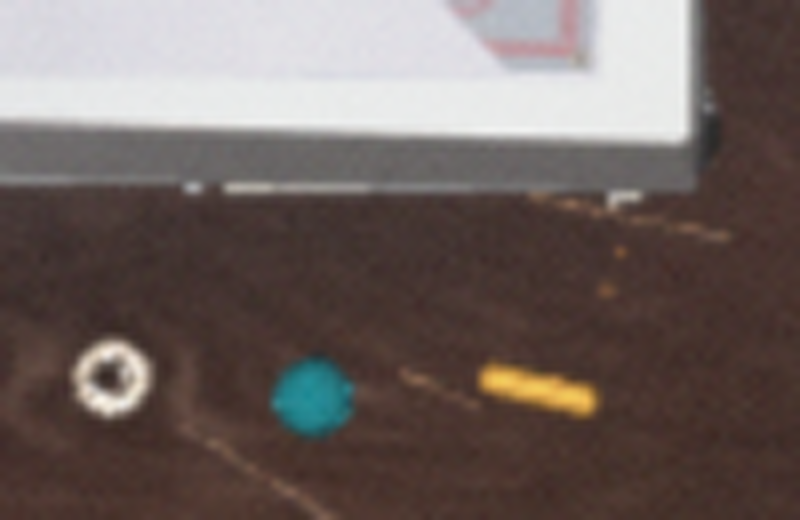

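```bash
python3 - <<'E'
from h import *
sc=cv2.imread('pics/scene0.png');
cv2.imwrite('pics/scene0t.png',cv2.resize(sc[150:320,200:300],None,fx=5,fy=3.5,interpolation=cv2.INTER_CUBIC))
def tri(a,b):
    A=np.zeros((3,3));B=np.zeros(3)
    L=[]
    for n,u,v in (a,b):
        K,T=cam(n);dd=T[:3,:3]@np.linalg.solve(K,[u,v,1.]);dd/=np.linalg.norm(dd)
        P=np.eye(3)-np.outer(dd,dd);A+=P;B+=P@T[:3,3];L.append((P,T[:3,3]))
    p=np.linalg.solve(A,B);return p.round(4),[round(1000*np.linalg.norm(P@(p-o)),1) for P,o in L]
for t in [(251.5,203)]:
  for s in [(265,180),(265,183),(266,186)]: print(tri(('top',*t),('scene',*s)))
KT=cam('scene')
for u,v in [(265,225),(264,230),(278,257)]:print(ray(KT,u,v,0).round(3))
KT=cam('top');print(ray(KT,251.5,208.8,0))
H,S,V=[cv2.cvtColor(sc,cv2.COLOR_BGR2HSV)[...,i].astype(int) for i in range(3)]
m=(H>8)&(H<28)&(S>110)&(V>110);m[:240]=0;m[275:]=0;m[:,:265]=0;m[:,:295]&=True;m[:,295:]=0
from meas import rect
rect(m,cam('scene'),.008,10,'stud')
E
```

```text
(array([ 0.4863, -0.1403,  0.1659]), [np.float64(1.0), np.float64(1.0)])
(array([ 0.4868, -0.1403,  0.1566]), [np.float64(0.5), np.float64(0.5)])
(array([ 0.4864, -0.1408,  0.1477]), [np.float64(1.1), np.float64(1.1)])
[ 0.49  -0.149 -0.   ]
[ 0.485 -0.136  0.   ]
[ 0.421 -0.092  0.   ]
[ 0.48840851 -0.13734741  0.        ]
stud px [277.  256.4] 92 cen [ 0.4214 -0.0873] boxc [ 0.4213 -0.0873] sz 0.042 0.0115 longang 1.419
```

View pics/scene0t.png

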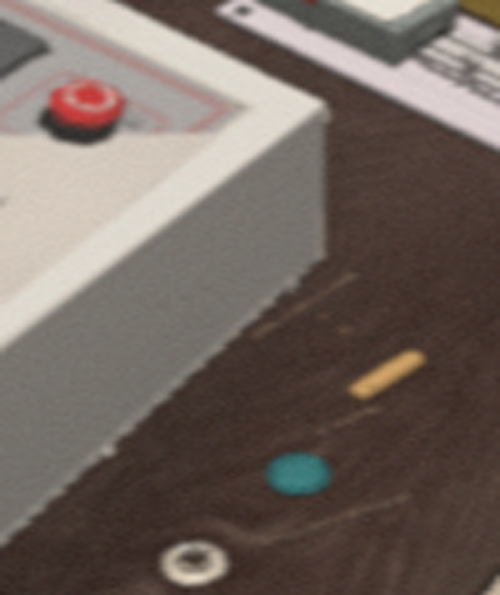

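```bash
python3 - <<'E'
from h import *
from plan import d
s=sensors.sense();p=s['tool_pos'];r=s['tool_rot'];print(s['clock'],p)
th=2*np.arctan2(r[1],r[0])-np.pi/2;print(th)
print(d(p,(.43,-.30,.25),th),d((.43,-.30,.25),(.405,-.11,.16),1.393), 1.393-th)
E
```

```text
8.425 [ 0.54789695 -0.47764482  0.12913325]
-0.24467789228139725
[ 143.8 -157.4 -120.9] [ 58.2 182.6  90. ] 1.6376778922813973
```

>>> {"api": "jog_arm", "payload": {
  "increments": [
    {"delta_pos":[24,-26,-20],"spin":0,"jaw":24},
    {"delta_pos":[24,-26,-20],"spin":0,"jaw":24},
    {"delta_pos":[24,-26,-20],"spin":0,"jaw":24},
    {"delta_pos":[24,-26,-20],"spin":0,"jaw":24},
    {"delta_pos":[24,-26,-20],"spin":0,"jaw":24},
    {"delta_pos":[24,-26,-20],"spin":0,"jaw":24}
  ]
}}

```text
clock: 9.18
tool_pos: [0.4294, -0.2922, 0.242]
tool_rot: [0.788, 0.615, 0.0, 0.002]
ft_force: [-0.0, -0.4, -0.1]
opening: 0.273
```

>>> {"api": "jog_arm", "payload": {
  "increments": [
    {"delta_pos":[0,0,0],"spin":-0.1638,"jaw":58},
    {"delta_pos":[0,0,0],"spin":-0.1638,"jaw":58},
    {"delta_pos":[0,0,0],"spin":-0.1638,"jaw":58},
    {"delta_pos":[0,0,0],"spin":-0.1638,"jaw":58},
    {"delta_pos":[0,0,0],"spin":-0.1638,"jaw":58},
    {"delta_pos":[0,0,0],"spin":-0.1638,"jaw":58},
    {"delta_pos":[0,0,0],"spin":-0.1638,"jaw":58},
    {"delta_pos":[0,0,0],"spin":-0.1638,"jaw":58},
    {"delta_pos":[0,0,0],"spin":-0.1638,"jaw":58},
    {"delta_pos":[0,0,0],"spin":-0.1638,"jaw":58}
  ]
}}

```text
clock: 10.42
tool_pos: [0.43, -0.2932, 0.2414]
tool_rot: [0.086, 0.996, -0.001, 0.001]
ft_force: [0.2, -0.0, -0.7]
opening: 0.658
```

```bash
python3 - <<'E'
from h import *
from plan import d
s=sensors.sense();p=s['tool_pos'];r=s['tool_rot'];print(s['clock'],p)
th=2*np.arctan2(r[1],r[0])-np.pi/2;print(th)
print(d(p,(.41,-.09,.13),th))
E
```

```text
10.425 [ 0.43001046 -0.29316534  0.24137749]
1.3981815264515127
[ 54.6 196.7 111.4]
```

>>> {"api": "jog_arm", "payload": {
  "increments": [
    {"delta_pos":[9,33,18.5],"spin":0,"jaw":58},
    {"delta_pos":[9,33,18.5],"spin":0,"jaw":58},
    {"delta_pos":[9,33,18.5],"spin":0,"jaw":58},
    {"delta_pos":[9,33,18.5],"spin":0,"jaw":58},
    {"delta_pos":[9,33,18.5],"spin":0,"jaw":58},
    {"delta_pos":[9,33,18.5],"spin":0,"jaw":58},
    {"delta_pos":[0,0,0],"spin":0,"jaw":58},
    {"delta_pos":[0,0,0],"spin":0,"jaw":58}
  ]
}}

```text
clock: 11.42
tool_pos: [0.4128, -0.0891, 0.13]
tool_rot: [0.088, 0.996, -0.001, 0.002]
ft_force: [0.6, -0.4, -0.4]
opening: 0.659
```

```bash
python3 - <<'E'
from meas import *
from plan import d
im,KT,s=snap('wrist','w4');p=s['tool_pos'];r=s['tool_rot'];print(s['clock'],p)
th=2*np.arctan2(r[1],r[0])-np.pi/2;print(th)
H,S,V=[cv2.cvtColor(im,cv2.COLOR_BGR2HSV)[...,i].astype(int) for i in range(3)]
m=(H>8)&(H<28)&(S>90)&(V>90);m[270:]=0
rect(m,KT,0.0065,100,lab='stud')
E
```

```text
11.425 [ 0.41279632 -0.08913683  0.12995455]
1.3936320946132383
stud px [482.8   9.4] 1022 cen [0.3149 0.0932] boxc [0.317  0.0947] sz 0.0366 0.0157 longang 1.394
stud px [366.4  66.4] 5418 cen [0.3384 0.0088] boxc [0.3466 0.0231] sz 0.15 0.0499 longang 1.573
stud px [208.8  95.2] 2053 cen [ 0.3379 -0.1107] boxc [ 0.3388 -0.1086] sz 0.0784 0.0332 longang 1.567
stud px [ 87.3 115.4] 2134 cen [ 0.336  -0.2065] boxc [ 0.3418 -0.2206] sz 0.1093 0.0393 longang 1.571
stud px [383.8 100.9] 125 cen [0.3656 0.02  ] boxc [0.3653 0.0197] sz 0.0277 0.0052 longang 1.791
stud px [490.5 107.2] 111 cen [0.3846 0.1002] boxc [0.3846 0.1002] sz 0.0071 0.0174 longang 1.029
stud px [377.9 128.5] 351 cen [0.3857 0.014 ] boxc [0.3848 0.0151] sz 0.0173 0.0377 longang 1.34
stud px [466.5 156. ] 466 cen [0.42   0.0823] boxc [0.4179 0.0829] sz 0.0372 0.0262 longang 2.993
stud px [392.9 157.5] 462 cen [0.4108 0.0242] boxc [0.4112 0.0245] sz 0.0232 0.0431 longang 0.868
stud px [258.6 193.5] 616 cen [ 0.4217 -0.0869] boxc [ 0.4216 -0.087 ] sz 0.0387 0.0113 longang 1.394
```

View pics/w4.png

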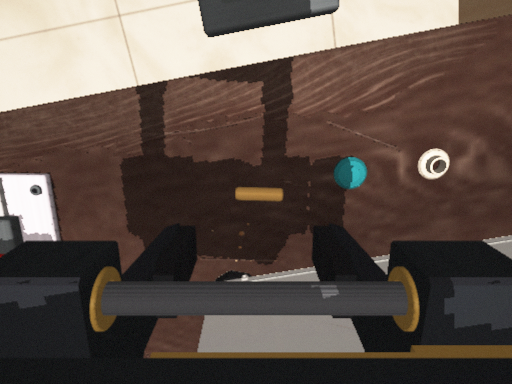

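The stud (258,193) is aligned with the jaws, so I descend and grip it by its ends.

>>> {"api": "jog_arm", "payload": {
  "increments": [
    {"delta_pos":[-7.5,3.4,20],"spin":0,"jaw":58},
    {"delta_pos":[0,0,35],"spin":0,"jaw":58},
    {"delta_pos":[0,0,30],"spin":0,"jaw":58},
    {"delta_pos":[0,0,15],"spin":0,"jaw":58},
    {"delta_pos":[0,0,10],"spin":0,"jaw":58},
    {"delta_pos":[0,0,0],"spin":0,"jaw":58},
    {"delta_pos":[0,0,0],"spin":0,"jaw":58}
  ]
}}

```text
clock: 12.35
tool_pos: [0.4206, -0.0868, 0.0192]
tool_rot: [0.089, 0.996, -0.0, 0.001]
ft_force: [0.2, -0.7, -0.3]
opening: 0.658
```

>>> {"api": "jog_arm", "payload": {
  "increments": [
    {"delta_pos":[0,0,0.5],"spin":0,"jaw":48},
    {"delta_pos":[0,0,0],"spin":0,"jaw":36},
    {"delta_pos":[0,0,0],"spin":0,"jaw":36},
    {"delta_pos":[0,0,0],"spin":0,"jaw":36},
    {"delta_pos":[0,0,0],"spin":0,"jaw":36}
  ]
}}

```text
clock: 12.98
tool_pos: [0.4201, -0.0865, 0.0183]
tool_rot: [0.089, 0.996, -0.0, 0.0]
ft_force: [-0.9, 2.3, 5.7]
opening: 0.444
```

>>> {"api": "jog_arm", "payload": {
  "increments": [
    {"delta_pos":[0,0,-15],"spin":0,"jaw":30},
    {"delta_pos":[0,0,-35],"spin":0,"jaw":30},
    {"delta_pos":[0,0,-35],"spin":0,"jaw":30},
    {"delta_pos":[0,0,-15],"spin":0,"jaw":30},
    {"delta_pos":[0,0,0],"spin":0,"jaw":30}
  ]
}}

```text
clock: 13.6
tool_pos: [0.4204, -0.0867, 0.1189]
tool_rot: [0.089, 0.996, -0.0, 0.001]
ft_force: [0.1, 0.2, -1.3]
opening: 0.447
```

```bash
python3 - <<'E'
from meas import *
from plan import d
im,KT,s=snap('wrist','w5');p=s['tool_pos'];r=s['tool_rot'];print(s['clock'],p,s['ft_force'])
th=2*np.arctan2(r[1],r[0])-np.pi/2;print(th)
H,S,V=[cv2.cvtColor(im,cv2.COLOR_BGR2HSV)[...,i].astype(int) for i in range(3)]
m=(H>8)&(H<28)&(S>90)&(V>90);m[270:]=0;m[:200]=0
rect(m,KT,p[2]-.012,100,lab='stud')
O=np.array((.5146,-.3227));a=-.19
g=O-.020*np.array([np.cos(a),np.sin(a)]);print(g)
print(d(p,(*g,.12),th))
E
```

```text
13.6 [ 0.42044674 -0.08672338  0.11891723] [ 0.0582204   0.24231427 -1.30008236]
1.3930007833338922
stud px [253.9 248.8] 1827 cen [ 0.4223 -0.0872] boxc [ 0.4224 -0.0873] sz 0.0123 0.0392 longang 1.366
[ 0.49495992 -0.31892282]
[-114.4 -215.4   -1.1]
```

View pics/w5.png

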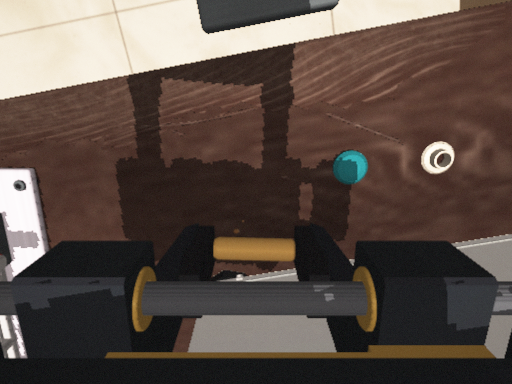

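>>> {"api": "jog_arm", "payload": {
  "increments": [
    {"delta_pos":[-6.8,-38,0],"spin":0,"jaw":30},
    {"delta_pos":[-6.8,-38,0],"spin":0,"jaw":30},
    {"delta_pos":[-6.8,-38,0],"spin":0,"jaw":30},
    {"delta_pos":[-6.8,-38,0],"spin":0,"jaw":30},
    {"delta_pos":[-6.8,-38,0],"spin":0,"jaw":30},
    {"delta_pos":[-26.2,-8.3,0],"spin":0,"jaw":30},
    {"delta_pos":[-26.2,-8.3,0],"spin":0,"jaw":30},
    {"delta_pos":[-26.2,-8.3,0],"spin":0,"jaw":30},
    {"delta_pos":[0,0,0],"spin":0.012,"jaw":30},
    {"delta_pos":[0,0,0],"spin":0,"jaw":30}
  ]
}}

```text
clock: 14.9
tool_pos: [0.4909, -0.3168, 0.1159]
tool_rot: [0.095, 0.995, 0.001, -0.002]
ft_force: [-0.5, -0.1, 0.1]
opening: 0.447
```

```bash
python3 - <<'E'
from meas import *
from plan import d
im,KT,s=snap('wrist','w6');p=s['tool_pos'];r=s['tool_rot'];print(s['clock'],p,s['ft_force'],s['opening'])
th=2*np.arctan2(r[1],r[0])-np.pi/2;print(th)
cv2.imwrite('pics/w6z.png',cv2.resize(im[100:300,130:390],None,fx=3,fy=3,interpolation=cv2.INTER_CUBIC))
E
```

```text
14.9 [ 0.49086862 -0.31682433  0.1158578 ] [-0.51054591 -0.11638464  0.13126361] 0.44714287568132804
1.380916132888216
```

View pics/w6.png

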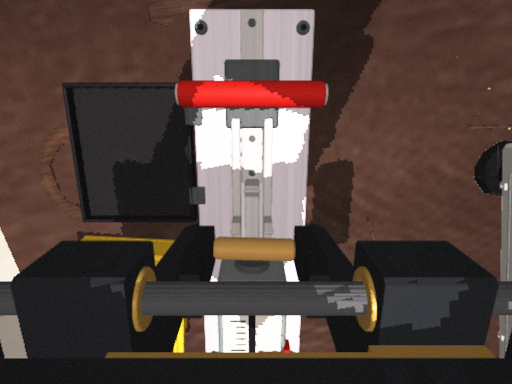

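View pics/w6z.png

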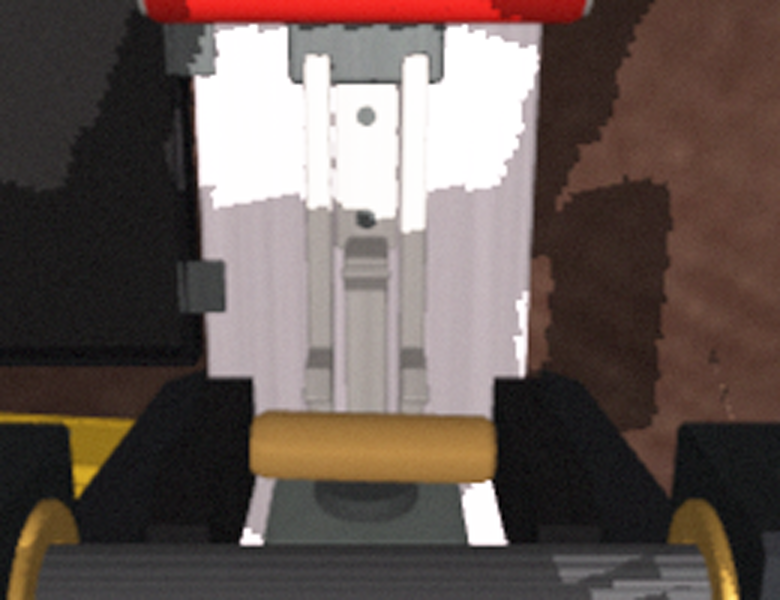

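```bash
python3 - <<'E'
from meas import *
im,KT=load('w6')
a=-.19;ex=np.array([np.cos(a),np.sin(a)]);ey=np.array([-np.sin(a),np.cos(a)])
O=np.array((.5146,-.3227))
def r(l,zx,zy,z):
    w=ray(KT,130+zx/3,100+zy/3,z)[:2];print(l,w.round(4),'jig',((w-O)@ex*1000).round(1),((w-O)@ey*1000).round(1))
r('hook inner',367,276,.046);r('hook outer',367,258,.046)
r('yoke innerR',414,366,.046);r('yoke innerL',319,366,.046)
r('hole',366,219,.028);r('arm L',317,150,.028);r('arm R',413,150,.028)
r('barL',145,5,.054);r('barR',583,5,.054)
r('stud',373,447,.1039)
H,S,V=[cv2.cvtColor(im,cv2.COLOR_BGR2HSV)[...,i].astype(int) for i in range(3)]
m=(H>8)&(H<28)&(S>90)&(V>90);m[270:]=0;m[:225]=0
rect(m,KT,.1159-.012,100,lab='stud')
rect(((H<6)|(H>174))&(S>150)&(V>100),KT,.056,300,lab='bar')
for c in (330,367,400,414,319): print(c,V[165:240,int(130+c/3)].tolist())
E
```

```text
hook inner [ 0.481  -0.3159] jig -34.3 0.3
hook outer [ 0.477  -0.3152] jig -38.3 0.3
yoke innerR [ 0.5036 -0.3096] jig -13.3 10.8
yoke innerL [ 0.4996 -0.3304] jig -13.3 -10.4
hole [ 0.4726 -0.3146] jig -42.7 0.0
arm L [ 0.4546 -0.3225] jig -58.9 -11.1
arm R [ 0.4588 -0.301 ] jig -58.9 10.8
barL [ 0.417  -0.3472] jig -91.3 -42.5
barR [ 0.4329 -0.2641] jig -91.3 42.1
stud [ 0.4928 -0.317 ] jig -22.5 1.4
stud px [ 53.4 237.9] 123 cen [ 0.4686 -0.411 ] boxc [ 0.4684 -0.411 ] sz 0.0104 0.0062 longang 1.987
stud px [137.7 243.5] 625 cen [ 0.4792 -0.372 ] boxc [ 0.4817 -0.3781] sz 0.0146 0.0445 longang 1.326
stud px [253.8 248.8] 1799 cen [ 0.4926 -0.3173] boxc [ 0.4927 -0.3172] sz 0.012 0.0396 longang 1.35
bar px [251.   93.7] 3882 cen [ 0.4206 -0.305 ] boxc [ 0.4205 -0.305 ] sz 0.0834 0.0148 longang 1.381
330 [230, 215, 216, 214, 214, 174, 144, 148, 148, 146, 146, 145, 150, 148, 147, 148, 147, 150, 150, 151, 147, 151, 151, 148, 152, 149, 152, 150, 151, 145, 140, 143, 141, 143, 141, 137, 139, 141, 143, 142, 140, 142, 144, 140, 141, 143, 145, 142, 147, 139, 128, 111, 104, 100, 103, 103, 1
[... 909 characters left out ...]
 232, 175, 175, 172, 174, 174, 173, 173, 172, 172, 170, 171, 171, 171, 170, 171, 174, 173, 169, 169, 172, 171, 170, 170, 172, 169, 170, 170, 173, 168, 174, 172, 172, 173, 167, 170, 169, 168, 170, 152, 122, 116, 116, 115, 114, 113, 122, 154, 159, 162, 158, 162, 162, 160, 157, 158, 170, 153, 151, 163, 167, 158, 129, 125]
319 [254, 254, 254, 233, 175, 173, 173, 171, 173, 173, 173, 171, 173, 176, 171, 176, 174, 174, 173, 174, 174, 175, 167, 173, 175, 174, 172, 172, 170, 172, 172, 171, 171, 172, 171, 172, 171, 168, 172, 169, 169, 170, 167, 168, 170, 169, 169, 170, 170, 168, 153, 124, 113, 114, 117, 114, 110, 121, 154, 161, 160, 163, 158, 159, 158, 158, 162, 161, 151, 154, 166, 162, 130, 120, 132]
```

```bash
python3 - <<'E'
from h import *
for i in range(2):
    s=sensors.sense();print(s['clock'],s['tool_pos'],s['dq'].round(3),s['tool_rot'])
E
```

```text
14.95 [ 0.49089375 -0.31683276  0.11627342] [-0.002 -0.014 -0.002  0.001  0.     0.001] [ 9.47136047e-02  9.95503097e-01  8.29675418e-04 -1.49316804e-03]
14.95 [ 0.49089375 -0.31683276  0.11627342] [-0.002 -0.014 -0.002  0.001  0.     0.001] [ 9.47136047e-02  9.95503097e-01  8.29675418e-04 -1.49316804e-03]
```

>>> {"api": "jog_arm", "payload": {
  "increments": [
    {"delta_pos":[0,0,20],"spin":0,"jaw":30},
    {"delta_pos":[0,0,20],"spin":0,"jaw":30},
    {"delta_pos":[0,0,0],"spin":0,"jaw":30},
    {"delta_pos":[0,0,0],"spin":0,"jaw":30},
    {"delta_pos":[0,0,0],"spin":0,"jaw":30},
    {"delta_pos":[0,0,0],"spin":0,"jaw":30}
  ]
}}

```text
clock: 15.7
tool_pos: [0.493, -0.3183, 0.0786]
tool_rot: [0.095, 0.996, -0.0, 0.001]
ft_force: [-0.5, 1.0, 0.8]
opening: 0.444
```

```bash
python3 - <<'E'
from meas import *
im,KT,s=snap('wrist','w7');p=s['tool_pos'];r=s['tool_rot'];print(s['clock'],p,s['ft_force'],s['opening'],r)
cv2.imwrite('pics/w7z.png',cv2.resize(im[120:290,150:350],None,fx=4,fy=3.5,interpolation=cv2.INTER_CUBIC))
H,S,V=[cv2.cvtColor(im,cv2.COLOR_BGR2HSV)[...,i].astype(int) for i in range(3)]
m=(H>8)&(H<28)&(S>90)&(V>90);m[275:]=0;m[:215]=0;m[:,:190]=0;m[:,320:]=0
rect(m,KT,p[2]-.012,100,lab='stud')
rect(((H<6)|(H>174))&(S>150)&(V>100),KT,.056,300,lab='bar')
print(V[160:260,252].tolist())
E
```

```text
15.7 [ 0.4929816  -0.31827837  0.07856637] [-0.47611741  1.01225016  0.7853924 ] 0.4438617750486183 [ 9.47225414e-02  9.95503447e-01 -3.65851887e-04  6.26677427e-04]
stud px [253.8 248.6] 1802 cen [ 0.4947 -0.3188] boxc [ 0.4948 -0.3187] sz 0.012 0.0396 longang 1.353
bar px [253.3  87.3] 6233 cen [ 0.4206 -0.3047] boxc [ 0.4206 -0.3049] sz 0.0148 0.0834 longang 1.381
[255, 255, 255, 255, 255, 255, 255, 255, 255, 255, 255, 255, 255, 255, 255, 255, 255, 240, 141, 85, 72, 76, 76, 73, 72, 82, 154, 187, 189, 168, 135, 121, 120, 121, 124, 124, 121, 120, 121, 149, 172, 178, 181, 163, 167, 173, 179, 177, 147, 131, 135, 136, 163, 182, 184, 187, 183, 186, 183, 181, 183, 181, 183, 183, 181, 184, 184, 182, 185, 184, 184, 184, 181, 185, 181, 180, 179, 147, 133, 136, 150, 153, 164, 171, 174, 181, 182, 187, 191, 194, 197, 198, 196, 189, 185, 181, 175, 171, 163, 154]
```

View pics/w7z.png

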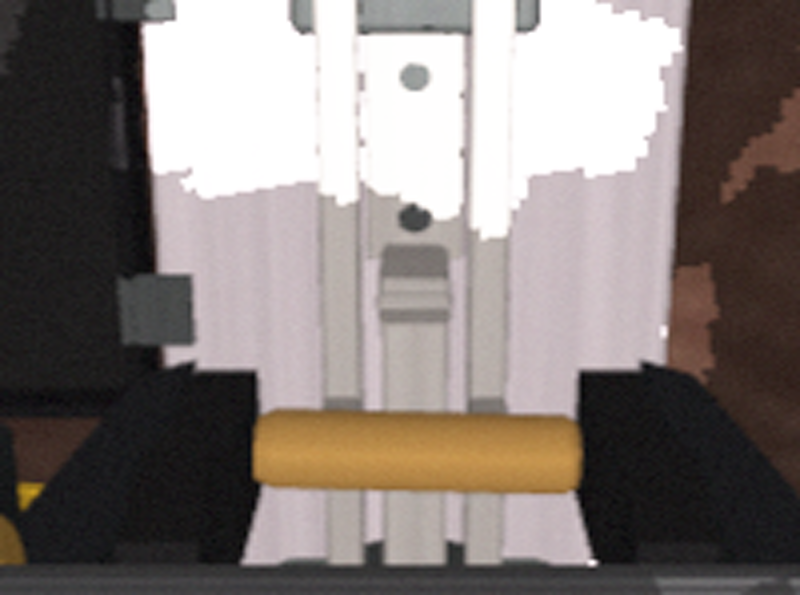

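```bash
python3 - <<'E'
from meas import *
im,KT=load('w7')
a=-.19;ex=np.array([np.cos(a),np.sin(a)]);ey=np.array([-np.sin(a),np.cos(a)])
O=np.array((.5146,-.3227))
def r(l,u,v,z):
    w=ray(KT,u,v,z)[:2];print(l,'jig',((w-O)@ex*1000).round(1),((w-O)@ey*1000).round(1))
for v in (189,198.5,207.5,211.5): r(f'hook {v}',253.7,v,.046)
r('hook base-x',253.7,189.5,.028)
H,S,V=[cv2.cvtColor(im,cv2.COLOR_BGR2HSV)[...,i].astype(int) for i in range(3)]
print(V[220:240,272].tolist(),V[220:240,235].tolist())
r('yoke base inner',272,233.5,.028)
for dz in(.012,.014):
  for v in (237,260): r('stud edge',253.7,v,.0786-dz)
print(proj(KT,(*(O-.020*ex),.0335)))
E
```

```text
hook 189 jig -44.5 0.0
hook 198.5 jig -39.3 0.0
hook 207.5 jig -34.2 0.0
hook 211.5 jig -31.9 0.0
hook base-x jig -38.9 0.0
[183, 184, 182, 184, 184, 185, 182, 185, 182, 182, 183, 183, 183, 157, 128, 124, 125, 120, 122, 133] [184, 184, 183, 183, 178, 181, 182, 181, 184, 184, 180, 181, 182, 156, 130, 128, 120, 121, 132, 142]
yoke base inner jig -10.9 11.2
stud edge jig -26.5 0.1
stud edge jig -14.1 0.1
stud edge jig -25.5 0.1
stud edge jig -13.0 0.1
[253.65136553 223.09643611]
```

>>> {"api": "jog_arm", "payload": {
  "increments": [
    {"delta_pos":[0.6,0,10],"spin":0,"jaw":30},
    {"delta_pos":[0,0,7],"spin":0,"jaw":30},
    {"delta_pos":[0,0,5],"spin":0,"jaw":30},
    {"delta_pos":[0,0,4],"spin":0,"jaw":30},
    {"delta_pos":[0,0,0],"spin":0,"jaw":30}
  ]
}}

```text
clock: 16.38
tool_pos: [0.4916, -0.3176, 0.0513]
tool_rot: [0.095, 0.996, 0.0, -0.0]
ft_force: [0.2, 0.3, 0.5]
opening: 0.442
```

```bash
python3 - <<'E'
from meas import *
im,KT,s=snap('wrist','w8');p=s['tool_pos'];print(s['clock'],p,s['ft_force'],s['opening'])
cv2.imwrite('pics/w8z.png',cv2.resize(im[120:290,150:350],None,fx=4,fy=3.5,interpolation=cv2.INTER_CUBIC))
E
```

```text
16.375 [ 0.49159788 -0.3176021   0.05128134] [0.23869151 0.25392947 0.46096234] 0.4421211863739503
```

View pics/w8z.png

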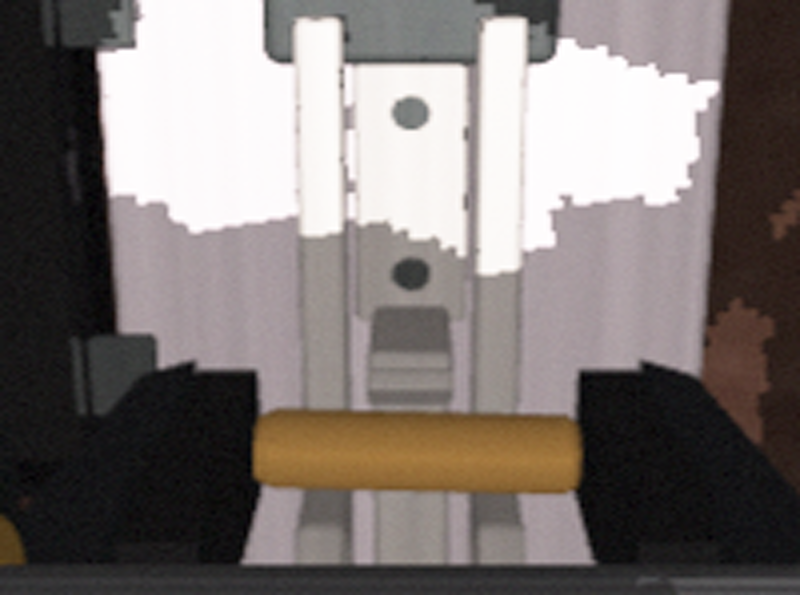

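The stud is down between the lips with no contact force and sits about 0.9 mm to +y. I correct that and lower it the rest of the way.

>>> {"api": "jog_arm", "payload": {
  "increments": [
    {"delta_pos":[0,-0.7,2],"spin":0,"jaw":30},
    {"delta_pos":[0,0,2],"spin":0,"jaw":30},
    {"delta_pos":[0,0,0],"spin":0,"jaw":30},
    {"delta_pos":[0,0,0],"spin":0,"jaw":30}
  ]
}}

```text
clock: 16.92
tool_pos: [0.4917, -0.3185, 0.0478]
tool_rot: [0.095, 0.996, -0.0, 0.0]
ft_force: [-0.2, 0.2, -1.1]
opening: 0.449
```

>>> {"api": "jog_arm", "payload": {
  "increments": [
    {"delta_pos":[0,0,1],"spin":0,"jaw":30},
    {"delta_pos":[0,0,0],"spin":0,"jaw":30},
    {"delta_pos":[0,0,0],"spin":0,"jaw":42},
    {"delta_pos":[0,0,0],"spin":0,"jaw":46},
    {"delta_pos":[0,0,0],"spin":0,"jaw":50},
    {"delta_pos":[0,0,0],"spin":0,"jaw":54},
    {"delta_pos":[0,0,-15],"spin":0,"jaw":54},
    {"delta_pos":[0,0,-35],"spin":0,"jaw":54},
    {"delta_pos":[0,0,-35],"spin":0,"jaw":54},
    {"delta_pos":[-20,0,-30],"spin":0,"jaw":54},
    {"delta_pos":[0,0,0],"spin":0,"jaw":54}
  ]
}}

```text
clock: 18.3
tool_pos: [0.5143, -0.324, 0.1663]
tool_rot: [0.094, 0.996, -0.002, 0.004]
ft_force: [0.0, -0.6, 0.2]
opening: 0.611
```

```bash
python3 - <<'E'
from meas import *
im,KT,s=snap('wrist','w9');p=s['tool_pos'];print(s['clock'],p,s['ft_force'],s['opening'])
cv2.imwrite('pics/w9z.png',cv2.resize(im[60:240,160:350],None,fx=4,fy=3.3,interpolation=cv2.INTER_CUBIC))
H,S,V=[cv2.cvtColor(im,cv2.COLOR_BGR2HSV)[...,i].astype(int) for i in range(3)]
m=(H>8)&(H<28)&(S>90)&(V>90);m[:100]=0;m[240:]=0;m[:,:190]=0;m[:,320:]=0
a=-.19;ex=np.array([np.cos(a),np.sin(a)]);ey=np.array([-np.sin(a),np.cos(a)])
O=np.array((.5146,-.3227))
rect(m,KT,.0345,100,lab='stud');n,l,st,c=cv2.connectedComponentsWithStats(m.astype(np.uint8))
i=1+np.argmax(st[1:,4]);w=ray(KT,*c[i],.0345)[:2]-O;print(w@ex,w@ey)
rect(((H<6)|(H>174))&(S>150)&(V>100),KT,.056,300,lab='bar')
E
```

```text
18.3 [ 0.51434044 -0.32399718  0.16631175] [ 0.00756162 -0.64483807  0.17470134] 0.6108612281723711
stud px [255.9 155.3] 592 cen [ 0.4934 -0.3188] boxc [ 0.4932 -0.3191] sz 0.0108 0.0388 longang 1.347
stud px [194.3 208.4] 325 cen [ 0.5292 -0.38  ] boxc [ 0.5296 -0.38  ] sz 0.0077 0.0305 longang 2.904
-0.02158597065107003 -0.00020187540340539705
bar px [256.2  55.8] 2597 cen [ 0.4205 -0.3048] boxc [ 0.4206 -0.305 ] sz 0.0829 0.0143 longang 1.381
```

View pics/w9z.png

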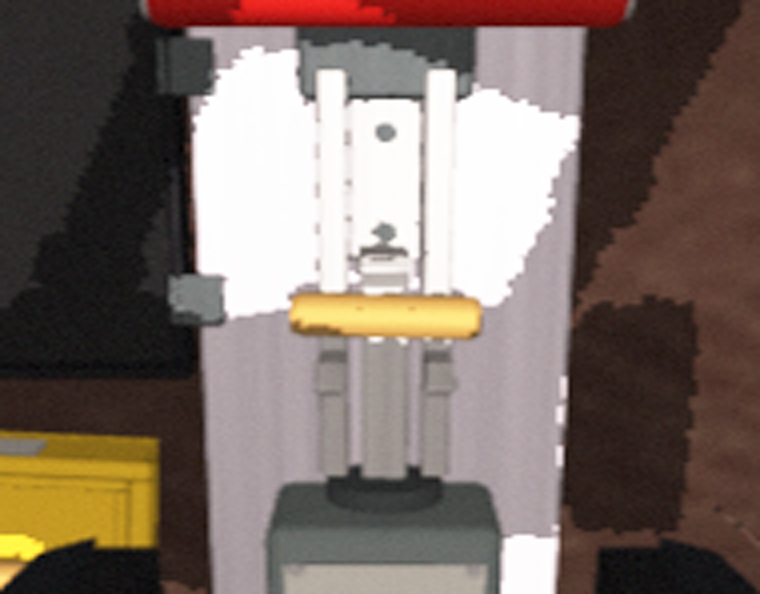

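The stud is seated in the gap, square, at about x −1.6 mm and y −0.2 mm. Next is the handle.

>>> {"api": "jog_arm", "payload": {
  "increments": [
    {"delta_pos":[32,0.3,0],"spin":0.157,"jaw":54},
    {"delta_pos":[0,0,0],"spin":0.157,"jaw":44},
    {"delta_pos":[0,0,0],"spin":0.157,"jaw":44},
    {"delta_pos":[0,0,0],"spin":0.157,"jaw":44},
    {"delta_pos":[0,0,0],"spin":0.157,"jaw":44},
    {"delta_pos":[0,0,0],"spin":0.157,"jaw":44},
    {"delta_pos":[0,0,0],"spin":0.157,"jaw":44},
    {"delta_pos":[0,0,0],"spin":0.157,"jaw":44},
    {"delta_pos":[0,0,0],"spin":0.157,"jaw":44},
    {"delta_pos":[0,0,0],"spin":0.158,"jaw":44},
    {"delta_pos":[0,-32,0],"spin":0,"jaw":44},
    {"delta_pos":[0,-32,0],"spin":0,"jaw":44}
  ]
}}

```text
clock: 19.85
tool_pos: [0.4147, -0.3024, 0.1594]
tool_rot: [0.771, 0.637, -0.001, -0.002]
ft_force: [0.4, 0.7, -0.3]
opening: 0.504
```

>>> {"api": "jog_arm", "payload": {
  "increments": [
    {"delta_pos":[0,0,20],"spin":0,"jaw":44},
    {"delta_pos":[0,0,20],"spin":0,"jaw":44},
    {"delta_pos":[0,0,0],"spin":0,"jaw":44},
    {"delta_pos":[0,0,0],"spin":0,"jaw":44}
  ]
}}

```text
clock: 20.35
tool_pos: [0.4165, -0.3035, 0.1213]
tool_rot: [0.771, 0.637, -0.0, -0.001]
ft_force: [0.1, -1.1, -0.3]
opening: 0.499
```

```bash
python3 - <<'E'
from meas import *
from plan import d
im,KT,s=snap('wrist','w10');p=s['tool_pos'];r=s['tool_rot'];print(s['clock'],p,s['ft_force'],s['opening'])
th=2*np.arctan2(r[1],r[0])-np.pi/2;print(th)
H,S,V=[cv2.cvtColor(im,cv2.COLOR_BGR2HSV)[...,i].astype(int) for i in range(3)]
rect(((H<6)|(H>174))&(S>150)&(V>100),KT,.056,300,lab='bar')
print(d(p,(.4205,-.305,.052),th))
E
```

```text
20.35 [ 0.41651869 -0.30347282  0.12129542] [ 0.11448211 -1.06621598 -0.34023427] 0.49932108724390556
-0.19004503050943544
bar px [260.2 206.7] 2614 cen [ 0.4211 -0.3028] boxc [ 0.4206 -0.3064] sz 0.0141 0.0845 longang 1.396
[-0.7  4.2 69.3]
```

View pics/w10.png

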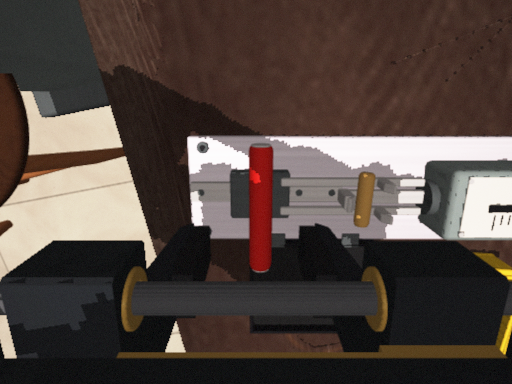

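>>> {"api": "jog_arm", "payload": {
  "increments": [
    {"delta_pos":[-1,4,20],"spin":0,"jaw":44},
    {"delta_pos":[0,0,25],"spin":0,"jaw":44},
    {"delta_pos":[0,0,16],"spin":0,"jaw":44},
    {"delta_pos":[0,0,8],"spin":0,"jaw":44},
    {"delta_pos":[0,0,0],"spin":0,"jaw":44},
    {"delta_pos":[0,0,0],"spin":0,"jaw":44}
  ]
}}

```text
clock: 21.15
tool_pos: [0.4215, -0.3061, 0.0536]
tool_rot: [0.771, 0.637, 0.0, 0.001]
ft_force: [0.2, -0.0, -0.1]
opening: 0.5
```

>>> {"api": "jog_arm", "payload": {
  "increments": [
    {"delta_pos":[0,0,0],"spin":0,"jaw":26},
    {"delta_pos":[0,0,0],"spin":0,"jaw":18},
    {"delta_pos":[0,0,0],"spin":0,"jaw":8},
    {"delta_pos":[0,0,0],"spin":0,"jaw":8},
    {"delta_pos":[0,0,0],"spin":0,"jaw":8},
    {"delta_pos":[0,0,0],"spin":0,"jaw":8}
  ]
}}

```text
clock: 21.9
tool_pos: [0.4203, -0.3055, 0.0529]
tool_rot: [0.771, 0.637, -0.0, -0.001]
ft_force: [-5.2, 0.1, 5.0]
opening: 0.149
```

```bash
python3 - <<'E'
from meas import *
for n,t in (('wrist','w11'),('top','t11'),('scene','s11')):
    im,KT,s=snap(n,t)
print(s['clock'],s['tool_pos'],s['ft_force'],s['opening'])
t=cv2.imread('pics/t11.png');sc=cv2.imread('pics/s11.png')
a=cv2.resize(t[140:260,285:385],None,fx=4,fy=4,interpolation=cv2.INTER_CUBIC)
b=cv2.resize(sc[110:230,235:335],None,fx=4,fy=4,interpolation=cv2.INTER_CUBIC)
cv2.imwrite('pics/ts11.png',np.hstack([a,b]))
E
```

```text
22.0 [ 0.42031152 -0.30550731  0.0529027 ] [-4.71814278 -0.01729058  5.24647349] 0.1519050280853695
```

View pics/w11.png

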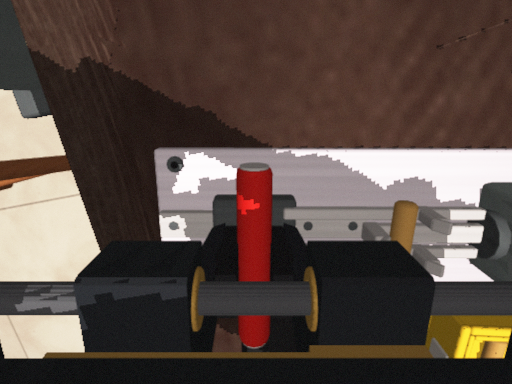

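View pics/ts11.png

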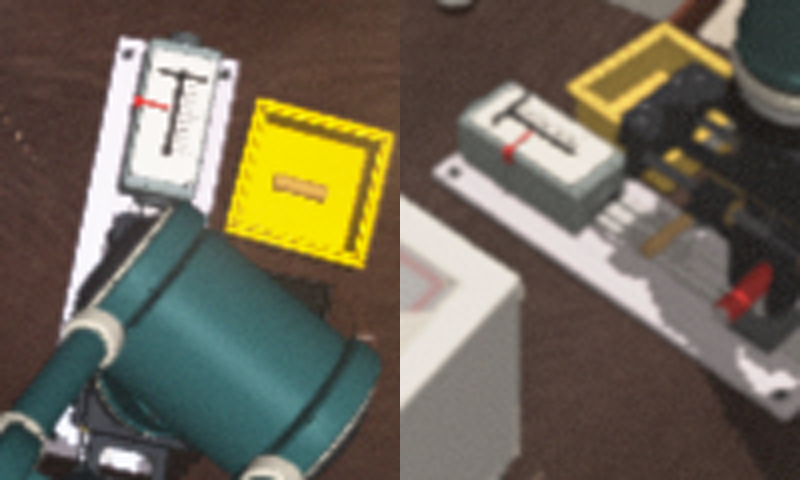

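Both fixed views show the gauge clearly (pointer and red index). I measure the pointer against the index in both.

```bash
cat > gauge.py <<'E'
from meas import *
a=-.19;ex=np.array([np.cos(a),np.sin(a)]);ey=np.array([-np.sin(a),np.cos(a)]);O=np.array((.5146,-.3227))
def gauge(tag,n,O=O):
    im=cv2.imread(f'pics/{tag}.png').astype(np.float32);KT=cam(n)
    xs=np.arange(60,128,.5);ys=np.arange(7,13.1,.5)
    uv=np.array([[proj(KT,(*(O+x/1e3*ex+y/1e3*ey),.056)) for x in xs] for y in ys],np.float32)
    r=cv2.remap(im,uv[...,0],uv[...,1],cv2.INTER_LINEAR).mean(0)
    B,G,Rr=r.T
    red=Rr-(B+G)/2;red=np.clip(red-.4*red.max(),0,None)
    dark=255-Rr;   # red channel stays bright at the index
    dark=np.where((xs>70)&(xs<120),dark,0)
    dk=np.clip(dark-.5*(dark.max()+np.median(dark[dark>0])),0,None)
    i=np.argmax(dk);w=(abs(xs-xs[i])<5)*dk
    xi=(red*xs).sum()/red.sum();xp=(w*xs).sum()/w.sum()
    print(tag,'index %.1f pointer %.1f diff %.1f'%(xi,xp,xp-xi)); return xs,red,dark
if __name__=='__main__':
    import sys
    if len(sys.argv)>1:
        t=sys.argv[1]
        for n,c in (('top','t'),('scene','s')): snap(n,c+t)
        s=sensors.sense();print(s['clock'],s['tool_pos'],s['ft_force'],s['opening'],'handle',(s['tool_pos'][:2]-np.array([.4203,-.3055]))@ex*1000)
        gauge('t'+t,'top');gauge('s'+t,'scene')
E
python3 - <<'E'
from gauge import *
xs,r,d=gauge('t11','top');gauge('s11','scene')
gauge('top0','top');gauge('scene0','scene')
# w1 view
E
```

```text
t11 index 85.0 pointer 108.2 diff 23.2
s11 index 85.5 pointer 109.0 diff 23.5
top0 index 85.0 pointer 108.2 diff 23.1
scene0 index 85.4 pointer 109.0 diff 23.6
```

>>> {"api": "jog_arm", "payload": {
  "increments": [
    {"delta_pos":[0,-3,0],"spin":0,"jaw":8},
    {"delta_pos":[0,-4,0],"spin":0,"jaw":8},
    {"delta_pos":[0,-4,0],"spin":0,"jaw":8},
    {"delta_pos":[0,-3,0],"spin":0,"jaw":8},
    {"delta_pos":[0,-3,0],"spin":0,"jaw":8},
    {"delta_pos":[0,-3,0],"spin":0,"jaw":8},
    {"delta_pos":[0,0,0],"spin":0,"jaw":8},
    {"delta_pos":[0,0,0],"spin":0,"jaw":8},
    {"delta_pos":[0,0,0],"spin":0,"jaw":8}
  ]
}}

```text
clock: 23.18
tool_pos: [0.4032, -0.3023, 0.053]
tool_rot: [0.771, 0.637, 0.001, 0.002]
ft_force: [8.2, 1.1, -4.2]
opening: 0.149
```

```bash
python3 gauge.py 12; python3 - <<'E'
from h import *
snap('wrist','w12')
t=cv2.imread('pics/t12.png');sc=cv2.imread('pics/s12.png')
a=cv2.resize(t[140:240,285:385],None,fx=4,fy=4,interpolation=cv2.INTER_CUBIC)
b=cv2.resize(sc[125:225,235:335],None,fx=4,fy=4,interpolation=cv2.INTER_CUBIC)
cv2.imwrite('pics/ts12.png',np.hstack([a,b]))
E
```

```text
23.275 [ 0.40321862 -0.30227851  0.05305309] [ 8.31344988  0.23399323 -4.46891233] 0.15025370333758845 handle -17.38239236434095
t12 index 85.0 pointer 97.8 diff 12.8
s12 index 85.4 pointer 99.3 diff 13.9
```

View pics/ts12.png

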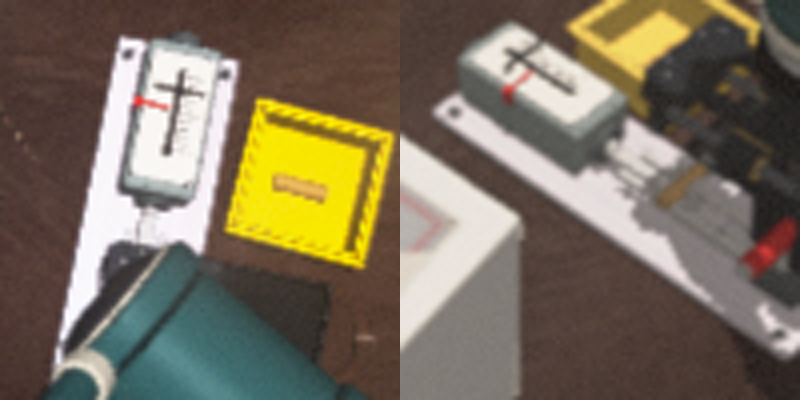

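View pics/w12.png

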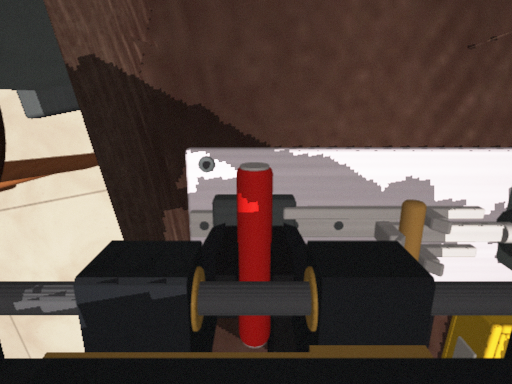

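The pointer follows: 13.3 mm remain. The stud sits square in the lips.

>>> {"api": "jog_arm", "payload": {
  "increments": [
    {"delta_pos":[0,-3,0],"spin":0,"jaw":8},
    {"delta_pos":[0,-3,0],"spin":0,"jaw":8},
    {"delta_pos":[0,-2.5,0],"spin":0,"jaw":8},
    {"delta_pos":[0,-2,0],"spin":0,"jaw":8},
    {"delta_pos":[0,0,0],"spin":0,"jaw":8},
    {"delta_pos":[0,0,0],"spin":0,"jaw":8},
    {"delta_pos":[0,0,0],"spin":0,"jaw":8},
    {"delta_pos":[0,0,0],"spin":0,"jaw":8}
  ]
}}

```text
clock: 24.32
tool_pos: [0.3938, -0.3005, 0.0531]
tool_rot: [0.771, 0.636, 0.002, 0.003]
ft_force: [10.9, 0.1, -8.3]
opening: 0.154
```

```bash
python3 gauge.py 13
```

```text
24.425 [ 0.3938496  -0.30049324  0.05309994] [11.26456785  0.74566962 -7.39824427] 0.15015411105683935 handle -26.91997320481423
t13 index 85.3 pointer 88.3 diff 3.0
s13 index 85.6 pointer 89.2 diff 3.5
```

>>> {"api": "jog_arm", "payload": {
  "increments": [
    {"delta_pos":[0,-2,0],"spin":0,"jaw":8},
    {"delta_pos":[0,-2,0],"spin":0,"jaw":8},
    {"delta_pos":[0,0,0],"spin":0,"jaw":8},
    {"delta_pos":[0,0,0],"spin":0,"jaw":8},
    {"delta_pos":[0,0,0],"spin":0,"jaw":8},
    {"delta_pos":[0,0,0],"spin":0,"jaw":8},
    {"delta_pos":[0,0,0],"spin":0,"jaw":8},
    {"delta_pos":[0,0,0],"spin":0,"jaw":8}
  ]
}}

```text
clock: 25.42
tool_pos: [0.3902, -0.2998, 0.0531]
tool_rot: [0.771, 0.636, 0.002, 0.003]
ft_force: [13.3, 0.1, -8.6]
opening: 0.147
```

```bash
python3 gauge.py 14; python3 - <<'E'
from h import *
snap('wrist','w14')
t=cv2.imread('pics/t14.png');sc=cv2.imread('pics/s14.png')
a=cv2.resize(t[145:195,310:360],None,fx=8,fy=8,interpolation=cv2.INTER_CUBIC)
b=cv2.resize(sc[125:175,245:295],None,fx=8,fy=8,interpolation=cv2.INTER_CUBIC)
cv2.imwrite('pics/ts14.png',np.hstack([a,b]))
E
```

```text
25.525 [ 0.39024871 -0.2997914   0.05311904] [13.0262988   0.60160135 -8.0535888 ] 0.15027382814438253 handle -30.58861291649881
t14 index 84.8 pointer 84.9 diff 0.1
s14 index 86.8 pointer 86.0 diff -0.8
```

View pics/ts14.png

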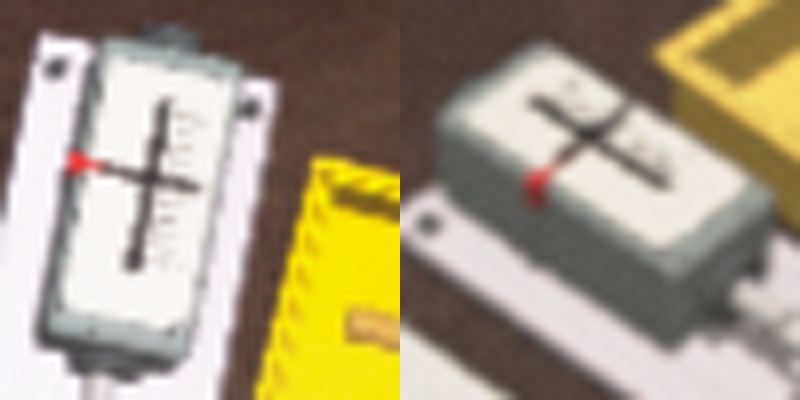

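View pics/w14.png

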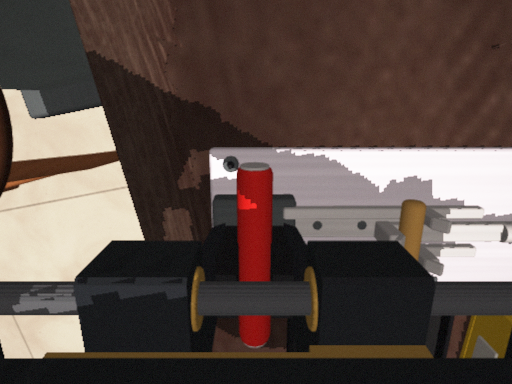

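In both views the pointer lies on the index: the top view is at about (145,178) in its half, and the scene view shows the wire running straight off the red clip. The stud is square in the lips and the handle is gripped. I am handing in.

```bash
python3 -c "
from h import *
print(robot.hand_in()); s=sensors.sense(); print(s['clock'],s['tool_pos'],s['opening'])"
```

```text
the job is handed in; nothing more can be done
None
the job is handed in; nothing more can be done
```

I moved the tested stud into the tote and laid the row stud in the jig's gap by its two ends. I then drew the T-handle about 31 mm and handed in at about 25.6 s, with the arm still gripping the handle and the stud under load.

Last checks before hand-in:
- **Pointer:** it lies on the red index in both fixed views. The measured offset was +0.1 mm (top) and −0.8 mm (scene); the scene figure is less sure, because there the pointer hides part of the red line. From the readings at rest and how far the pointer moved, I put it within about 1 mm.
- **Next stud:** it is down between the lips and square. After release it measured about 1.6 mm towards the hook, 0.2 mm off the middle in y, and 0.03 rad off square. I did not measure its height separately, but it looks fully down in the wrist view.
- **Tested stud:** it lies in the tote.
- **Pull force:** the sensor read about 13 N along the pull.
- **Grip:** the opening on the handle read 13 mm on a 15 mm bar, slightly less than expected. The handle followed with no slip that I could see.
- **Other samples:** the button and eyelet were untouched in the last wrist view of the row.

My estimates of the gap's x from different views disagreed by about 2 mm. I went in between them, and the stud dropped in without touching the lips.

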